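Seat the burner cap on the stall's gas stove

TASK

The cap of the gas burner was put back without lining it up: push it round with a fingertip (its two lugs are there to push against) until the notch in its rim stands over the locating pin, and only then press down on the cap until it is fully home and level. Do not lift the cap, do not press it down while its notch is away from the pin, and leave the things on and around the stove where they are. Take the hand away when the cap is seated.

Things in the scene. Friction and masses are not known exactly. Their poses are not given: they have to be found in the camera images.
- stove: single-ring gas stove, 280 x 280 mm and 80 mm high, fixed to the table. Origin under its centre at table level; its -x side carries a black gas knob, z up. The burner stands in the middle of its deck on the stove's z axis.
- cap: loose round burner cap, dark cast metal, 124 mm across, 10 mm thick, about 0.4 kg. Origin at the centre of its underside, z up, +x from the centre to its only notch (15 mm wide at the rim, 11 mm deep radially, right through). It turns about the burner axis, either way without limit, with light friction (1 to 3 N at a lug), and stays where it is left. Underside 112 mm above the table at the start, 106 seated.
- notch (a point): point in the notch, 60 mm from the cap's centre along its +x, at the level of the underside. It must come straight above the pin; at the start it is 34 to 180 degrees away from it, to either side.
- lug_a (a point): first lug on the cap, an upright round bare-steel stud 16 mm across, 14.5 mm high above the cap's top face, 42 mm from the centre along the cap's +y (90 degrees anticlockwise of the notch from above). The point is on its axis, half-way up its height (17.5 mm above the underside).
- lug_b (a point): second lug, the same, 42 mm from the centre along the cap's -y.
- cap_mid (a point): centre of the top of the cap, on a flat round pad 36 mm across, 2.5 mm higher than the top face (12.5 mm above the underside). This is where to press.
- pin (a point): top of the fixed locating pin, an upright steel pin 9 mm thick with a round end, 60 mm from the burner axis along the stove's +x (its bracket sticks out to 86 mm, beyond the cap's rim). Its top is 111 mm above the table: 1 mm under the cap at the start. The notch leaves about 2 mm play either side of it, and the round end guides it a little more.
- burner (a point): point on the burner axis at the height of the burner's top (106 mm above the table): where the cap's origin is when seated. A 24 mm spigot under the cap, 22 mm long, stands in the burner's bore with about 1 mm play all round and centres the cap.
- collar (a joint): the snug collar that the cap rests on: 0 up, 0.006 m fully down. It slides down stiffly by friction, taking about 8 N on top of the cap's weight, and stays where it is pushed; it does not spring back.
- shaker: small glass jar with a steel lid, 38 mm across, 58 mm high, loose on a near corner of the stove; leave it alone. Origin under its centre.
- tin: round aluminium tin, 40 mm across, 24 mm high, loose on a far corner of the stove; leave it alone. Origin under its centre.
- spoon_cup: steel cup of spoons, 80 mm across, about 147 mm high with spoons, on the table; leave it alone. Origin under its centre.
- jar: glass jar with a white lid, 84 mm across, 130 mm high; leave it alone. Origin under its centre.
- plate: white plate, 200 mm across, 22 mm high; leave it alone. Origin under its centre.
- cake: square cake 62 mm wide, 22 mm high, on the plate; leave it alone. Origin under its centre.
- tongs: steel tongs 250 mm long, lying; leave them alone. Origin at the middle.
Mind the look-alikes: they are no part of the job. Leave any pink or purple look-alike of the cap alone.

How it is judged (in metres and radians):
On the way, in this order (a step that is already met when the one before it is completed fails the run):
1. the notch is turned to stand over the pin (within 5 mm) while the cap is still up (horizontal distance between notch and pin below 0.005 m and value of joint collar below 0.002 m), for 0.1 s.
2. the cap is pressed home over the pin (value of joint collar above 0.0045 m and z of cap in the frame of stove below 0.1075 m and horizontal distance between notch and pin below 0.006 m), for 0.2 s.
At the end, for the whole second after the job is handed in: The cap lies level (within 0.03 rad) and at rest on the burner, its underside within 1.5 mm of the burner's top, the collar pushed down at least 4.5 mm, the notch within 6 mm of the pin, and the cap within 4 mm of the burner axis (all of step 2 and z of cap in the frame of stove above 0.1035 m and angle between cap's own z axis and vertical below 0.03 rad and horizontal distance between cap and burner below 0.004 m and linear speed of cap below 0.02 m/s); the robot touches nothing.
It fails at once if the cap is lifted more than 8 mm above where it lay, or comes off the burner axis (z of cap in the frame of stove above 0.12 m or horizontal distance between cap and burner above 0.01 m).
It fails at once if the cap is pressed down while its notch is away from the pin (value of joint collar above 0.003 m and horizontal distance between notch and pin above 0.01 m).
It fails at once if a bystander is pushed more than 25 mm or tipped over (distance of any of shaker, tin, spoon_cup, jar, plate, cake, tongs from where it was at the start of the episode above 0.025 m or angle between any of shaker, tin, spoon_cup, jar, plate, cake, tongs's own z axis and vertical above 0.5 rad).
It also fails if it takes over 54 s, if anything falls off the work surface, if the arm or the gripper's body presses on something with over 40 N, if the wrist force passes 120 N, or if a joint passes its speed limit or range.

ROBOT

A 6-joint arm with a two-finger parallel gripper is mounted at the origin on the work surface. World frame = base frame: x ahead of the robot, y to its left, z up, the work surface at z = 0. Lengths are in m, angles in degrees, forces in N, time in s.
With the tool pointing down it reaches from about 0.375 to 0.9 m from the base axis. Payload 3.1 kg.
Tool frame: the origin (TCP) lies on the centre line of the jaws, within the pads' length; the fingertips stand 19 mm ahead of it and the grasp point (between the pads) is the TCP; z points along the fingers, y is the direction in which the jaws open and shut (so a half turn about z gives the same grasp; the last joint's range is limited). The gripper opens to 87 mm and grips with 3 to 60 N. Pads are 19 mm wide; open, the fingers measure 117 mm over their backs; the gripper's body (75 mm by 190 mm) begins 51 mm behind the grasp point.
Start: joints at [-10.227, 30.224, 82.088, -0, 67.689, -10.227], TCP at [0.625, 0, 0.242] pointing down, gripper open.
Joint ranges: [-176.69, 176.69], [-43.24, 126.21], [12.49, 139.97], [-82, 262], [0, 151.66], [-163.58, 163.58]. Speed limits (degrees/s): [159.86, 159.86, 180, 180, 180, 180].

INTERFACE

Orientations are given as a 3x3 rotation matrix whose columns are the frame's x, y, z axes.
In Python, from rig import bot gives the robot as it stands.
- The arm moves only by the tool carry_out, never from a script. Its argument "targets" is a list of rows, each a list of 6 numbers: the shift along the tool's x, y, z each as a share of 200 mm, from -1 to 1, then the turn, a rotation vector about the tool's x, y, z each as a share of pi/2 rad, from -1 to 1. In form: [[dx, dy, dz, ax, ay, az], ...]. A call has 1 to 20 rows; each row is the pose to reach, as a shift and turn from the pose measured when the call began, along the tool's axes at that moment; what a row does not reach only later rows make up. A row lasts 1/8 s, in which the tool goes at most 62.5 mm and 10.7 degrees, less where a joint would pass 70% of its speed; a pose out of reach is approached as far as the arm can. A call with a number of a shift or a turn outside -1 to 1 is refused whole. A call with a gripper value outside its range is refused whole. "jaw" is the gripper's target within -1 to 1 (fully open at 1, half-way at 0, shut at -1), set as the call begins (left out, the last holds). The fingers move at their own pace and stop on an object; the grip force is fixed at half the most. Time passes only in rows, so rows that repeat a pose let the fingers close. It gives the time, the measured TCP pose, the force and the opening at its end, in the units of the state.
- bot.read_state(): the state, without advancing time (a new reading comes with each control period).
- bot.capture(name): name is "scene" or "side" or "wrist"; returns the picture (420x560x3 uint8, blue, green, red); there is no depth.
- bot.camera_info(name): a dict with "camera_matrix" (3x3 intrinsics, pixels), "view" (4x4, takes a point from world to camera coordinates); the wrist camera has in their place "mount" (4x4, takes a point from camera to tool coordinates, whose origin is the TCP and whose axes are the flange's). Camera axes: x right, y down, z forward; pixel columns grow to the right and rows downward; lengths in m; the calibration is good to about 2 mm. A picture is of the moment at which its call begins: read the wrist's pose just before it. camera_info takes no time and is no camera call.
- bot.hand_in(): hands the job in, once; it reports no verdict.
The state is a dict: "time_s": time; "joint_positions": joint angles; "qvel": joint speeds; "tau": joint torques, N m; "position": TCP position; "tcp_rot": TCP orientation; "force": force on the tool from outside, world axes, zero at the start; "moment": the same for the moment, N m; "opening": opening from 0.0 (shut) to 1.0 (fully open).
Only numpy, scipy, OpenCV 4.12 (cv2) and the standard library are available. Lean on these libraries where they do the work, as an engineer would, in place of code of your own. Each camera call takes 0.05 s, during which the arm holds its last target.

## Working session

There is one attempt and no reset: what is moved stays moved. The work goes in short steps, Python scripts to look and compute and a tool call to move; the robot and the scene stay as the last step left them, time stands still between calls to the robot, and variables do not carry over. Pictures are saved under pics/ and viewed, and the job is handed in when it is done.

Besides the shell and the picture viewer there is one more tool, called after "Emit:" as name(argument=value, ...) on one line, values as JSON. carry_out: Moves the arm, as the interface text tells. Shift numbers are shares of 200 mm and turn numbers shares of pi/2 rad, none past 1 either way. Its arguments: {"type":"object","properties":{"targets":{"type":"array"},"jaw":{"type":"number"}},"required":["targets"]}

```bash
mkdir -p pics; ls
python3 - <<'E'
from rig import bot
import cv2
for n in ["scene","side","wrist"]:
    if n=="wrist": s=bot.read_state()
    cv2.imwrite(f"pics/{n}0.png",bot.capture(n)); i=bot.camera_info(n)
    for k,v in i.items(): print(n,k,v)
print(s)
E
```

```text
pics
scene camera_matrix [[522.55043873   0.         280.53196103]
 [  0.         522.55043873 204.39101062]
 [  0.           0.           1.        ]]
scene view [[ 0.32245942  0.94657458 -0.00405967 -0.19108606]
 [ 0.65587367 -0.22651774 -0.72008294 -0.22673578]
 [-0.6825318   0.2295349  -0.69387612  1.75071403]
 [ 0.          0.          0.          1.        ]]
side camera_matrix [[455.97698221   0.         286.26356951]
 [  0.         455.97698221 208.24206943]
 [  0.           0.           1.        ]]
side view [[ 0.96599861 -0.25816683 -0.01402043 -0.46458887]
 [-0.19140146 -0.67761621 -0.71007165  0.20723428]
 [ 0.17381648  0.68861176 -0.70398983  1.11403336]
 [ 0.          0.          0.          1.        ]]
wrist camera_matrix [[329.01768959   0.         279.07866812]
 [  0.         329.01768959 209.14969894]
 [  0.           0.           1.        ]]
wrist mount [[-1.40885340e-04 -9.64190768e-01 -2.65209621e-01  7.20238167e-02]
 [ 9.99998989e-01  2.39406463e-04 -1.40160337e-03  2.19320892e-04]
 [ 1.41490593e-03 -2.65209550e-01  9.64189760e-01 -1.43737445e-01]
 [ 0.00000000e+00  0.00000000e+00  0.00000000e+00  1.00000000e+00]]
{'time_s': 0.1, 'joint_positions': array([-1.02267059e+01,  3.02711570e+01,  8.21481880e+01,  2.58245621e-03,
        6.76879298e+01, -1.02259618e+01]), 'qvel': array([-0.09410965, -0.11560425, -0.22587876, -0.04618099,  0.05974579,
       -0.09852544]), 'tau': array([-3.02360622e-04, -4.40987206e+01, -1.77151054e+01,  6.34850166e-02,
        5.34114777e-02, -3.85449334e-05]), 'position': array([6.24396487e-01, 1.56924393e-04, 2.40700817e-01]), 'tcp_rot': array([[ 3.04818022e-05,  9.99998316e-01, -1.83514935e-03],
       [ 9.99999930e-01, -2.97965145e-05,  3.73449560e-04],
       [ 3.73394250e-04, -1.83516061e-03, -9.99998246e-01]]), 'force': array([-0.46519903,  0.17130553, -0.86197553]), 'moment': array([ 0.04546908,  0.00753818, -0.00911626]), 'opening': 1.000446386141425}
```

View pics/scene0.png

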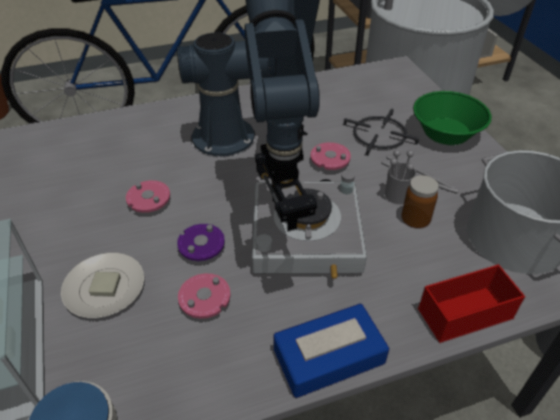

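View pics/side0.png

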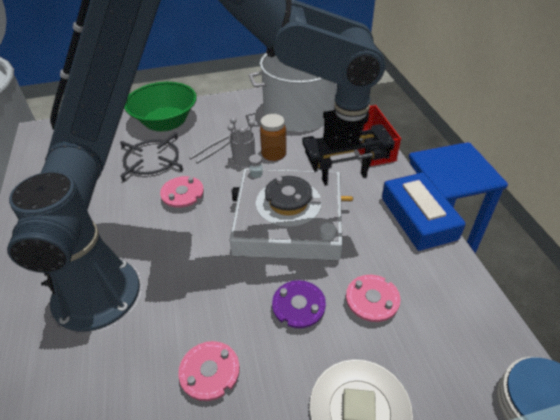

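View pics/wrist0.png

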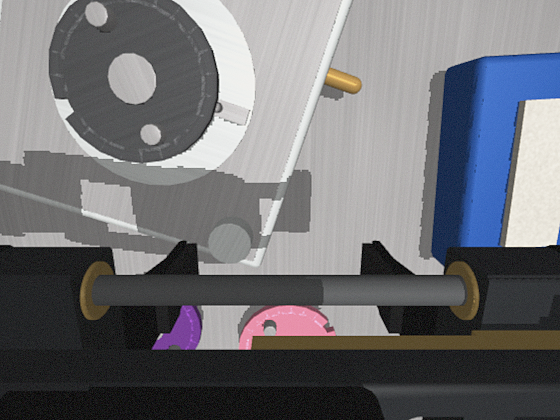

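```bash
cat > h.py <<'E'
import numpy as np,cv2
from rig import bot
def cam(n,s=None):
    i=bot.camera_info(n);K=np.array(i["camera_matrix"])
    if n=="wrist":
        T=np.eye(4);T[:3,:3]=s["tcp_rot"];T[:3,3]=s["position"];M=T@np.array(i["mount"])
    else: M=np.linalg.inv(np.array(i["view"]))
    return K,M
def ray(c,p,z):
    K,M=c
    d=M[:3,:3]@np.linalg.solve(K,[p[0],p[1],1.]);o=M[:3,3]
    return o+d*(z-o[2])/d[2]
def proj(c,X):
    K,M=c
    q=np.linalg.inv(M)@np.r_[X,1];u=K@q[:3];return u[:2]/u[2]
E
python3 - <<'E'
from h import *
im=cv2.imread("pics/wrist0.png")
c=im[0:200,30:270];cv2.imwrite("pics/w0c.png",cv2.resize(c,None,fx=3,fy=3,interpolation=cv2.INTER_CUBIC))
im=cv2.imread("pics/side0.png")
c=im[150:270,220:370];cv2.imwrite("pics/s0c.png",cv2.resize(c,None,fx=5,fy=5,interpolation=cv2.INTER_CUBIC))
E
```

```text
(no output)
```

View pics/w0c.png

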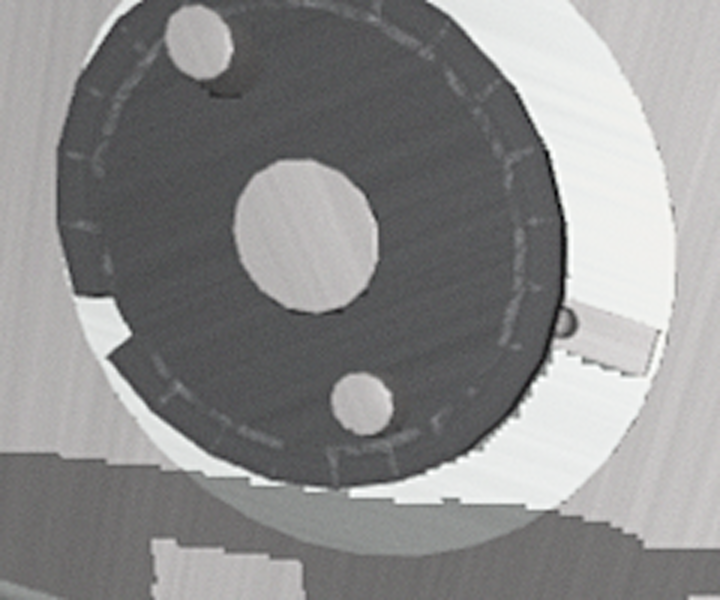

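View pics/s0c.png

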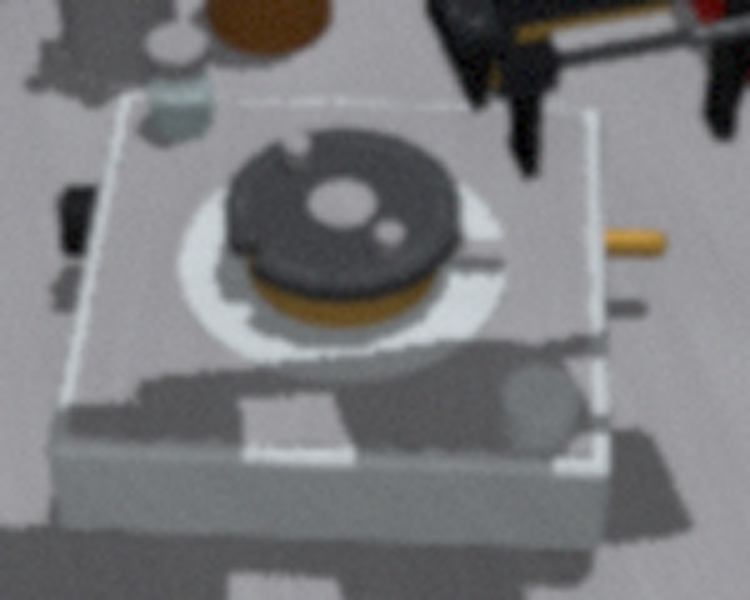

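The wrist view shows the dark cap with its lugs at (97,14) and (151,135), the pad at (132,79), the notch at about (65,107) and the pin at (218,107). The pink and purple caps are decoys. The dark one on the stove is the real one.

Run:
```python
from h import *
s=bot.read_state();c=cam("wrist",s);f=lambda x,y:(30+x/3,y/3)
P={}
for n,p,z in [("lug1",(200,42),.1365),("lug2",(362,404),.1365),("mid",(306,236),.1245),("mouth",(90,327),.122),("floor",(121,318),.122),("pin",(565,322),.109)]:
    P[n]=ray(c,f(*p),z);print(n,P[n].round(4))
m=P["mid"];L=(P["lug1"]+P["lug2"])/2;print("lugmid",L.round(4),np.linalg.norm(P["lug1"]-P["lug2"]))
for n in P:
    v=P[n]-L;print(n,np.hypot(v[0],v[1]).round(4),np.degrees(np.arctan2(v[1],v[0])).round(1))
K=cam("side")
for n,p,z in [("mid",(343,202),.1245),("lug2",(389,232),.1365)]: print(n,ray(K,(220+p[0]/5,150+p[1]/5),z).round(4))
# tin & shaker
print("tin",ray(c,(230,240),.104),"tin side",ray(K,(220+545/5,150+397/5),.104),"shaker",ray(K,(220+177/5,150+42/5),.138))
```

```text
lug1 [0.5014 0.1401 0.1365]
lug2 [0.5295 0.0608 0.1365]
mid [0.5153 0.1007 0.1245]
mouth [0.4565 0.0793 0.122 ]
floor [0.4648 0.0815 0.122 ]
pin [0.5754 0.0809 0.109 ]
lugmid [0.5155 0.1004 0.1365] 0.0841757120512665
lug1 0.0421 109.6
lug2 0.0421 -70.4
mid 0.0003 122.4
mouth 0.0626 -160.3
floor 0.0541 -159.5
pin 0.0631 -18.0
mid [0.5153 0.0982 0.1245]
lug2 [0.5284 0.0576 0.1365]
tin [ 0.57949104 -0.03408052  0.104     ] tin side [ 0.57889555 -0.04281324  0.104     ] shaker [0.45757112 0.23493505 0.138     ]
```

Emit:
carry_out(targets=[[0.302,-0.61,0.2,0,0,0.12],[0.302,-0.61,0.2,0,0,0.24],[0.302,-0.61,0.2,0,0,0.36],[0.302,-0.61,0.2,0,0,0.48],[0.302,-0.61,0.2,0,0,0.6],[0.302,-0.61,0.2,0,0,0.71],[0.302,-0.61,0.2,0,0,0.82],[0.302,-0.61,0.2,0,0,0.92],[0.302,-0.61,0.2,0,0,1],[0.302,-0.61,0.2,0,0,1],[0.302,-0.61,0.2,0,0,1]], jaw=-1)

```text
time_s: 1.52
position: [0.5023, 0.0605, 0.2009]
tcp_rot: [[1.0, 0.002, -0.002], [0.002, -1.0, 0.0], [-0.002, -0.0, -1.0]]
force: [-0.8, -0.8, -0.5]
opening: 0.006
```

Run:
```python
from h import *
s=bot.read_state();print(s["time_s"],s["position"],s["tcp_rot"].round(4),s["force"],s["opening"],s["joint_positions"])
a=bot.capture("wrist");b=bot.capture("side")
cv2.imwrite("pics/w1.png",a)
c=cam("side");p=s["position"];tip=p+s["tcp_rot"][:,2]*.019
for q,col in((p,(0,255,0)),(tip,(0,0,255))):
    u=proj(c,q);print(u); cv2.circle(b,tuple(int(round(x)) for x in u),1,col,-1)
cv2.imwrite("pics/s1.png",cv2.resize(b[120:270,200:400],None,fx=4,fy=4,interpolation=cv2.INTER_CUBIC))
```

```text
1.525 [0.50232362 0.06054217 0.20091684] [[ 1.0e+00  1.8e-03 -1.9e-03]
 [ 1.8e-03 -1.0e+00  3.0e-04]
 [-1.9e-03 -3.0e-04 -1.0e+00]] [-0.77136904 -0.79781814 -0.47792481] 0.00591563416294068 [-5.80443616e+00  2.44765677e+01  1.01393876e+02  8.23695410e-03
  5.42395281e+01  8.40863907e+01]
[287.17756885 178.19071363]
[287.26068123 184.06978138]
```

View pics/w1.png

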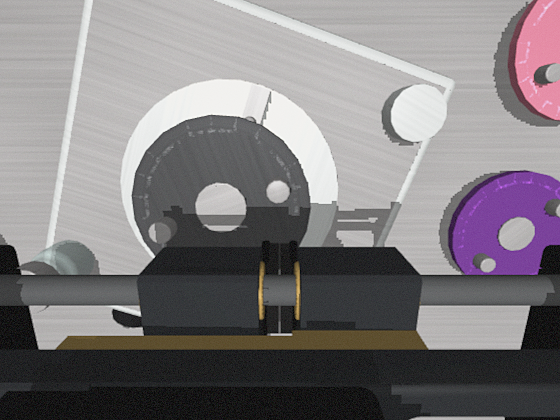

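View pics/s1.png

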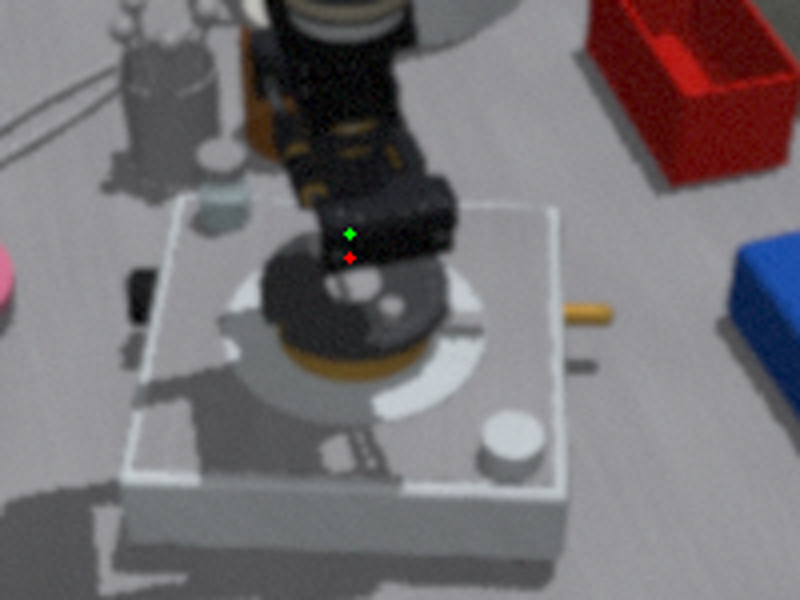

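The wrist view now shows the pad at (221,207), lug_a at (278,191), lug_b at (159,233) and the pin at (251,119). In the side view the fingertip falls where the pose predicts. Next I'll cross-check the centre.

Run:
```python
from h import *
s=bot.read_state();c=cam("wrist",s)
for n,p,z in [("la",(278,191),.1365),("lb",(159,232),.1365),("mid",(221,207),.1245),("pin",(251,119.5),.110)]:
    X=ray(c,p,z);v=X-np.array([.5154,.1005,0]);print(n,X.round(4),np.hypot(v[0],v[1]).round(4),np.degrees(np.arctan2(v[1],v[0])).round(1))
im=cv2.imread("pics/w1.png")
cv2.imwrite("pics/w1c.png",cv2.resize(im[70:250,120:350],None,fx=3,fy=3,interpolation=cv2.INTER_CUBIC))
```

```text
la [0.5296 0.0608 0.1365] 0.0422 -70.3
lb [0.5014 0.1405 0.1365] 0.0424 109.3
mid [0.5156 0.1003 0.1245] 0.0002 -41.7
pin [0.574  0.0795 0.11  ] 0.0623 -19.7
```

View pics/w1c.png

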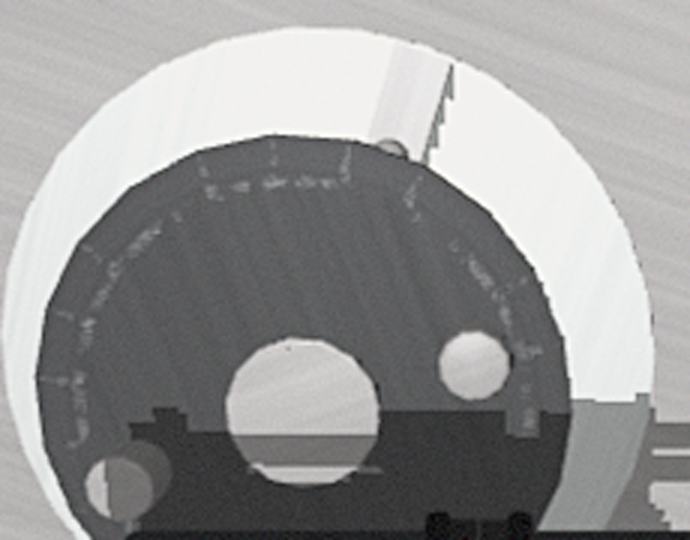

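Run:
```python
from h import *
s=bot.read_state();c=cam("wrist",s)
def ang(a,b,z):
    v=ray(c,b,z)-ray(c,a,z);return np.degrees(np.arctan2(v[1],v[0]))
print("edge",ang((225,1),(445,78),.08),ang((445,90),(388,230),.08),ang((89,10),(52,225),.08))
f=lambda x,y:(120+x/3,70+y/3)
for z in(.09,.1): print("bracket end",[ray(c,f(x,y),z).round(4) for x,y in((397,40),(454,64))])
s0=bot.read_state()
# deck fourth edge / wrist0 right edge
import numpy as np
C=np.array([.5154,.1005])
for z in (.085,.09,.095,.1):
    m=(ray(c,f(397,40),z)+ray(c,f(454,64),z))[:2]/2-C;print(z,np.hypot(*m),np.degrees(np.arctan2(m[1],m[0])))
```

```text
edge -107.34897642448502 163.5860200445123 160.77058659712034
bracket end [array([0.5992, 0.0796, 0.09  ]), array([0.5938, 0.0659, 0.09  ])]
bracket end [array([0.5983, 0.0788, 0.1   ]), array([0.5931, 0.0656, 0.1   ])]
0.085 0.08602135989508203 -18.648726485235827
0.09 0.08571648718803722 -18.89749721997644
0.095 0.0854132419106664 -19.14803914282839
0.1 0.08511164145813697 -19.400361552882778
```

Emit:
carry_out(targets=[[0,0,0.1,0,0,0],[0,0,0.2,0,0,0],[0,0,0.24,0,0,0],[0,0,0.255,0,0,0],[0,0,0.265,0,0,0],[0,0,0.265,0,0,0]])

```text
time_s: 2.38
position: [0.5026, 0.0605, 0.1483]
tcp_rot: [[1.0, 0.001, -0.001], [0.001, -1.0, 0.0], [-0.001, -0.0, -1.0]]
force: [0.3, -0.2, -0.6]
opening: 0.004
```

```bash
cat > arc.py <<'E'
from h import *
import sys
# print rows for finger arc: thetas (deg), rotation with tool x = tangent at theta
def rows(ths,z,C=(.5154,.1005),R=.042):
    s=bot.read_state();Rm=s["tcp_rot"];p=s["position"]
    from scipy.spatial.transform import Rotation as Ro
    for t in ths:
        a=np.radians(t);q=np.array([C[0]+R*np.cos(a),C[1]+R*np.sin(a),z])
        X=np.array([-np.sin(a),np.cos(a),0]);Z=np.array([0,0,-1.]);T=np.c_[X,np.cross(Z,X),Z]
        d=Rm.T@(q-p)/.2;w=Ro.from_matrix(Rm.T@T).as_rotvec()/(np.pi/2)
        print(t,[round(float(x),3) for x in np.r_[d,w]])
E
python3 - <<'E'
from arc import *
s=bot.read_state();print(s["position"],s["force"])
rows(list(range(-104,-20,7)),.1475)
E
```

```text
[0.50255308 0.06053037 0.14834281] [ 0.3204394  -0.18630036 -0.62283339]
-104 [0.013, 0.004, 0.004, -0.0, 0.001, 0.156]
-97 [0.039, 0.009, 0.004, -0.0, 0.001, 0.079]
-90 [0.064, 0.01, 0.004, -0.0, 0.001, 0.001]
-83 [0.09, 0.009, 0.004, -0.0, 0.001, -0.077]
-76 [0.115, 0.004, 0.004, -0.0, 0.001, -0.155]
-69 [0.14, -0.004, 0.004, -0.0, 0.001, -0.233]
-62 [0.163, -0.014, 0.004, -0.0, 0.001, -0.31]
-55 [0.185, -0.028, 0.004, -0.0, 0.001, -0.388]
-48 [0.205, -0.044, 0.004, -0.0, 0.001, -0.466]
-41 [0.223, -0.062, 0.004, -0.0, 0.0, -0.544]
-34 [0.238, -0.082, 0.004, -0.0, 0.0, -0.621]
-27 [0.251, -0.104, 0.004, -0.0, 0.0, -0.699]
```

Emit:
carry_out(targets=[[0.013,0.004,0.002,0,0,0.1],[0.039,0.009,0.003,0,0,0.06],[0.064,0.01,0.003,0,0,0],[0.09,0.009,0.003,0,0,-0.077],[0.115,0.004,0.003,0,0,-0.155],[0.14,-0.004,0.003,0,0,-0.233],[0.163,-0.014,0.003,0,0,-0.31],[0.185,-0.028,0.003,0,0,-0.388],[0.205,-0.044,0.003,0,0,-0.466],[0.223,-0.062,0.003,0,0,-0.544],[0.238,-0.082,0.003,0,0,-0.621],[0.251,-0.104,0.003,0,0,-0.699],[0.251,-0.104,0.003,0,0,-0.699]])

```text
time_s: 4.0
position: [0.553, 0.0816, 0.1481]
tcp_rot: [[0.455, 0.89, -0.0], [0.89, -0.455, 0.0], [0.0, -0.0, -1.0]]
force: [-0.8, 0.5, -0.8]
opening: 0.007
```

Run:
```python
from arc import *
s=bot.read_state();print(s["position"],s["force"])
rows(list(range(-20,51,7)),.1475)
cv2.imwrite("pics/w2.png",bot.capture("wrist"))
```

```text
[0.55303722 0.08155539 0.1480868 ] [-0.82901565  0.52092759 -0.79521857]
-20 [0.025, -0.002, 0.003, -0.0, -0.0, -0.079]
-13 [0.05, -0.007, 0.003, -0.0, -0.0, -0.156]
-6 [0.074, -0.015, 0.003, -0.0, -0.0, -0.234]
1 [0.098, -0.025, 0.003, -0.0, -0.0, -0.312]
8 [0.119, -0.039, 0.003, -0.0, -0.0, -0.39]
15 [0.139, -0.055, 0.003, -0.0, -0.0, -0.468]
22 [0.157, -0.073, 0.003, -0.0, -0.0, -0.545]
29 [0.173, -0.093, 0.003, -0.0, -0.0, -0.623]
36 [0.186, -0.116, 0.003, -0.0, -0.0, -0.701]
43 [0.196, -0.139, 0.003, 0.0, -0.0, -0.779]
50 [0.203, -0.164, 0.003, 0.0, -0.0, -0.856]
```

View pics/w2.png

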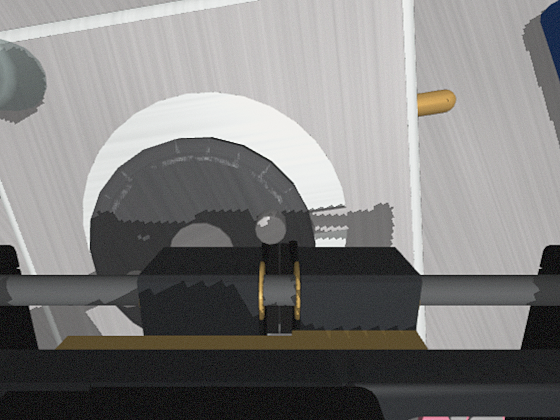

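The lug at (271,229) sits just ahead of the fingertip and is being pushed round, so I'll carry on.

Emit:
carry_out(targets=[[0.025,-0.002,0.003,0,0,-0.079],[0.05,-0.007,0.003,0,0,-0.156],[0.074,-0.015,0.003,0,0,-0.234],[0.098,-0.025,0.003,0,0,-0.312],[0.119,-0.039,0.003,0,0,-0.39],[0.139,-0.055,0.003,0,0,-0.468],[0.157,-0.073,0.003,0,0,-0.545],[0.173,-0.093,0.003,0,0,-0.623],[0.182,-0.108,0.003,0,0,-0.675],[0.182,-0.108,0.003,0,0,-0.675],[0.182,-0.108,0.003,0,0,-0.675]])

```text
time_s: 5.42
position: [0.5503, 0.1236, 0.1476]
tcp_rot: [[-0.552, 0.834, -0.0], [0.834, 0.552, 0.0], [0.0, 0.0, -1.0]]
force: [0.1, 0.9, 0.0]
opening: 0.005
```

Run:
```python
from arc import *
s=bot.read_state();print(s["time_s"],s["position"],s["force"])
im=bot.capture("wrist");cv2.imwrite("pics/w3.png",im)
a=bot.capture("side");b=bot.capture("scene")
cv2.imwrite("pics/ss3.png",np.hstack([cv2.resize(a[150:270,220:370],None,fx=3,fy=3,interpolation=2),cv2.resize(b[170:290,240:380],None,fx=2.5,fy=3,interpolation=2)]))
```

```text
5.425 [0.55030459 0.12358699 0.14755644] [0.12498446 0.88653836 0.04017748]
```

View pics/w3.png

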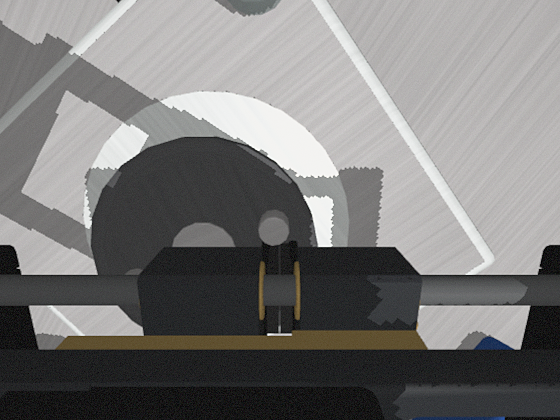

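View pics/ss3.png

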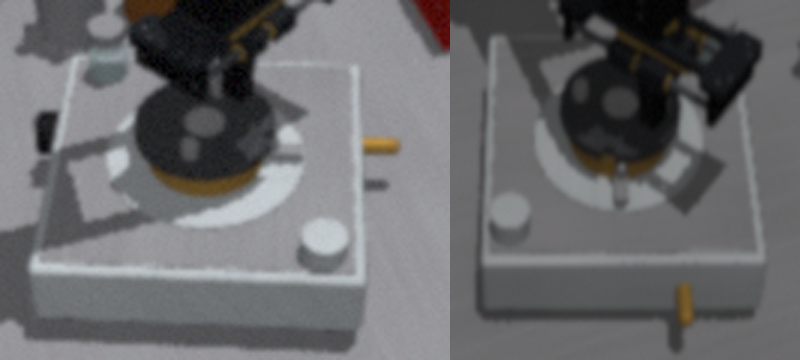

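Wrist view: lug_a at (273,228), pad at about (204,240). Scene view: the notch shows just beside the pin. I'll compute the remaining angle.

Run:
```python
from arc import *
s=bot.read_state();c=cam("wrist",s)
im=cv2.imread("pics/w3.png")
cv2.imwrite("pics/w3c.png",cv2.resize(im[200:250,160:320],None,fx=5,fy=5,interpolation=2))
X=ray(c,(273.5,228),.1365);v=X[:2]-[.5154,.1005];print(X,np.hypot(*v),np.degrees(np.arctan2(v[1],v[0])))
v=s["position"][:2]-[.5154,.1005];print(np.hypot(*v),np.degrees(np.arctan2(v[1],v[0])))
rows([35,37,39,41,43,45,47],.1475)
```

```text
[0.53666686 0.13849943 0.1365    ] 0.04354579069870789 60.76589257622626
0.04184251151407751 33.56791929691962
35 [0.005, 0.001, -0.0, -0.0, -0.0, -0.016]
37 [0.013, 0.0, -0.0, -0.0, -0.0, -0.038]
39 [0.02, -0.0, -0.0, -0.0, -0.0, -0.06]
41 [0.027, -0.001, -0.0, -0.0, -0.0, -0.083]
43 [0.034, -0.002, -0.0, -0.0, -0.0, -0.105]
45 [0.042, -0.003, -0.0, -0.0, -0.0, -0.127]
47 [0.049, -0.005, -0.0, -0.0, -0.0, -0.149]
```

View pics/w3c.png

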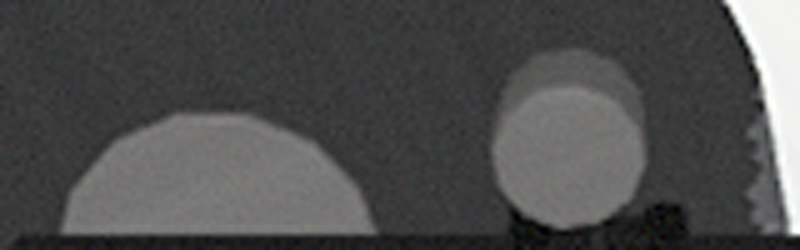

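Run:
```python
from arc import *
s=bot.read_state();c=cam("wrist",s)
X=ray(c,(274,231.4),.1365);v=X[:2]-[.5154,.1005];print(X,np.hypot(*v),np.degrees(np.arctan2(v[1],v[0])))
```

```text
[0.53785071 0.13714962 0.1365    ] 0.042979403809876006 58.50932984143597
```

Emit:
carry_out(targets=[[0.013,0,0,0,0,-0.038],[0.02,0,0,0,0,-0.06],[0.027,-0.001,0,0,0,-0.083],[0.034,-0.002,0,0,0,-0.105],[0.039,-0.003,0,0,0,-0.12],[0.043,-0.003,0,0,0,-0.13],[0.043,-0.003,0,0,0,-0.13],[0.043,-0.003,0,0,0,-0.13]])

```text
time_s: 6.58
position: [0.5449, 0.1305, 0.1475]
tcp_rot: [[-0.71, 0.704, -0.001], [0.704, 0.71, 0.0], [0.001, -0.0, -1.0]]
force: [0.6, -0.7, 0.1]
opening: 0.004
```

Run:
```python
from arc import *
s=bot.read_state();print(s["time_s"],s["position"],s["force"])
R=s["tcp_rot"];p=s["position"]
# retreat: back 6mm along -x tool, then up 90 mm, over to pose with phi=0 at centre offset so camera sees cap
print(R.T@(np.array([.5154,.03,.25])-p)/.2)
```

```text
6.575 [0.54489691 0.13048877 0.14745122] [ 0.58715576 -0.69510916  0.14824303]
[-0.24861298 -0.46074158 -0.51285145]
```

Emit:
carry_out(targets=[[-0.03,0,0,0,0,0],[-0.04,0,-0.05,0,0,0],[-0.04,0,-0.25,0,0,0.1],[0,-0.2,-0.45,0,0,0.21],[0,-0.4,-0.5,0,0,0.32],[0,-0.585,-0.5,0,0,0.43],[0,-0.585,-0.5,0,0,0.54],[0,-0.585,-0.5,0,0,0.65],[0,-0.585,-0.5,0,0,0.76],[0,-0.585,-0.5,0,0,0.87],[0,-0.585,-0.5,0,0,0.97],[0,-0.585,-0.5,0,0,1],[0,-0.585,-0.5,0,0,1]])

```text
time_s: 8.2
position: [0.4627, 0.0473, 0.248]
tcp_rot: [[0.704, 0.711, 0.0], [0.711, -0.704, 0.0], [0.0, -0.0, -1.0]]
force: [0.3, 0.7, -0.4]
opening: 0.007
```

Run:
```python
from arc import *
s=bot.read_state();print(s["time_s"],s["position"])
im=bot.capture("wrist");cv2.imwrite("pics/w4.png",im)
cv2.imwrite("pics/w4c.png",cv2.resize(im[70:260,160:400],None,fx=3,fy=3,interpolation=2))
```

```text
8.2 [0.46267508 0.04730687 0.24801312]
```

View pics/w4.png

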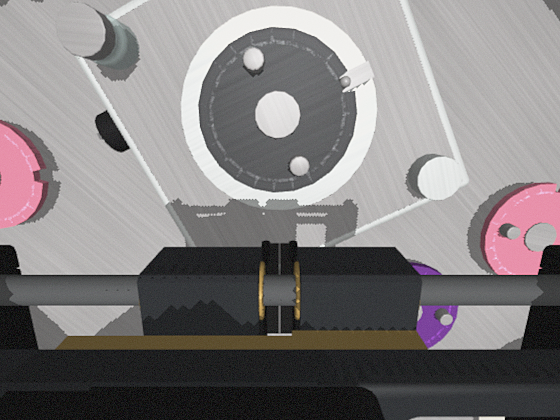

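View pics/w4c.png

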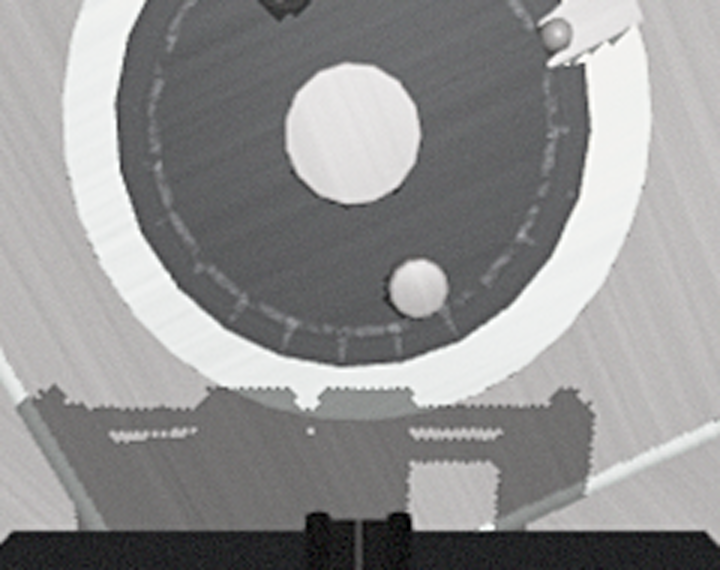

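The pin at (346,81) now stands in the notch. I'll enlarge it to measure the offset.

Run:
```python
from arc import *
im=cv2.imread("pics/w4.png")
cv2.imwrite("pics/w4d.png",cv2.resize(im[50:110,320:390],None,fx=10,fy=10,interpolation=2))
cv2.imwrite("pics/w4e.png",cv2.resize(im[30:190,230:330],None,fx=3.7,fy=3.7,interpolation=2))
g=cv2.cvtColor(im,6);m=(g>110).astype(np.uint8)
d=im.copy()
# light blobs on the dark cap: lug tops, pad
n,l,st,ce=cv2.connectedComponentsWithStats(m)
for k in range(n):
    if 100<st[k,4]<3000: print(st[k],ce[k])
```

```text
[290  77  34  17 119] [303.29411765  84.19327731]
[ 255   90   46   48 1721] [277.14410227 113.85473562]
[340  94  10  35 116] [343.1637931  111.67241379]
[290 156  22  24 332] [299.69879518 165.98493976]
[259 266   5  51 169] [260.49112426 292.27810651]
[  37  305  106   31 2388] [ 91.26884422 318.08919598]
[440 306  13  20 138] [446.36231884 318.21014493]
[410 417  64   3 184] [442.7826087 418.0326087]
[478 416  27   4 107] [491.12149533 417.51401869]
```

View pics/w4d.png

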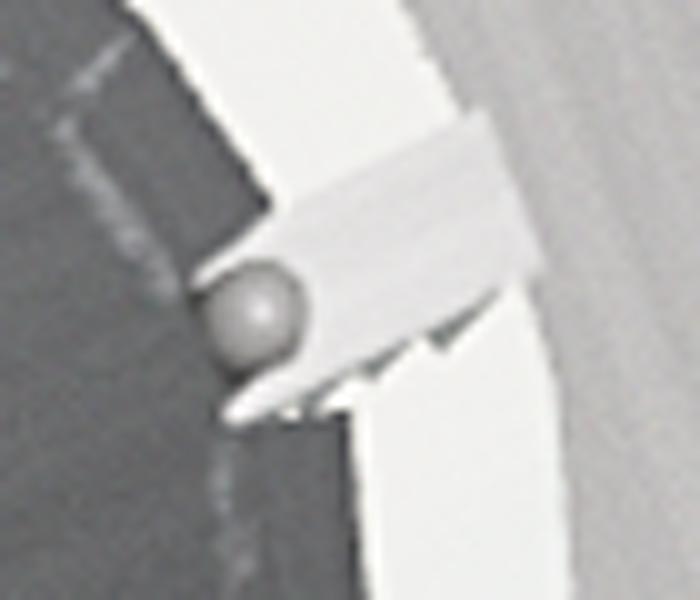

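View pics/w4e.png

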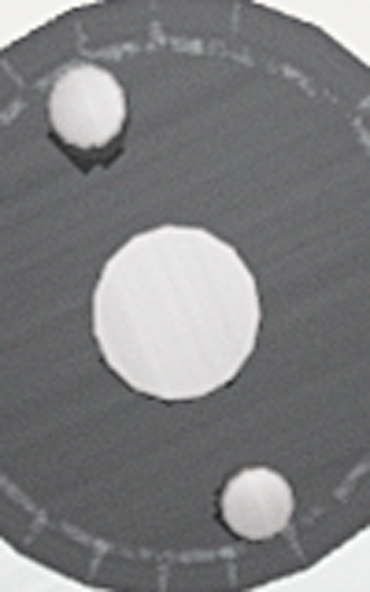

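Run:
```python
from arc import *
s=bot.read_state();c=cam("wrist",s);C=np.array([.5154,.1005]);f=lambda x,y:(320+x/10,50+y/10)
g=lambda x,y:(230+x/3.7,30+y/3.7)
for n,p,z in [("f1",f(190,280),.122),("f2",f(228,420),.122),("m1",f(272,208),.122),("m2",f(352,407),.122),("pin",f(255,312),.1085),("la",g(87,106),.1365),("lb",g(257,503),.1365),("mid",g(177,312),.1245)]:
    X=ray(c,p,z)[:2];v=X-C;print(n,X.round(4),np.hypot(*v).round(4),np.degrees(np.arctan2(v[1],v[0])).round(2))
```

```text
f1 [0.5672 0.0875] 0.0534 -14.12
f2 [0.5625 0.0779] 0.0523 -25.67
m1 [0.5751 0.0869] 0.0612 -12.85
m2 [0.57   0.0718] 0.0616 -27.73
pin [0.572  0.0815] 0.0597 -18.61
la [0.5296 0.1406] 0.0426 70.5
lb [0.4998 0.0621] 0.0414 -112.06
mid [0.5151 0.1014] 0.001 109.16
```

The notch lags the pin by about 1.5° (1.6 mm). That is inside the tolerance, but I'll nudge it closer so it presses down cleanly.

Emit:
carry_out(targets=[[0.2,0.01,0.05,0,0,-0.11],[0.4,0.03,0.1,0,0,-0.22],[0.585,0.04,0.24,0,0,-0.33],[0.585,0.04,0.24,0,0,-0.44],[0.585,0.04,0.24,0,0,-0.55],[0.585,0.04,0.24,0,0,-0.66],[0.585,0.04,0.24,0,0,-0.77],[0.585,0.04,0.24,0,0,-0.88],[0.585,0.04,0.24,0,0,-0.97],[0.585,0.04,0.24,0,0,-1],[0.585,0.04,0.24,0,0,-1]])

```text
time_s: 9.62
position: [0.5507, 0.1249, 0.2001]
tcp_rot: [[-0.711, 0.704, -0.0], [0.704, 0.711, 0.0], [0.0, 0.0, -1.0]]
force: [0.3, -0.3, -0.6]
opening: 0.005
```

Run:
```python
from arc import *
s=bot.read_state();R=s["tcp_rot"];p=s["position"]
print(R.T@(np.array([.5506,.1248,.1475])-p)/.2)
rows([45.5,46.5,47.3],.1475)
```

```text
[-8.57051360e-05 -5.55643745e-04  2.63027385e-01]
45.5 [0.04, -0.001, 0.263, 0.0, -0.0, -0.002]
46.5 [0.044, -0.001, 0.263, 0.0, -0.0, -0.013]
47.3 [0.047, -0.001, 0.263, 0.0, -0.0, -0.022]
```

Emit:
carry_out(targets=[[0,0,0.12,0,0,0],[0,0,0.22,0,0,0],[0,0,0.255,0,0,0],[0,0,0.262,0,0,0],[0.02,0,0.262,0,0,0],[0.035,0,0.262,0,0,0],[0.04,-0.001,0.262,0,0,-0.002],[0.044,-0.001,0.262,0,0,-0.013],[0.047,-0.001,0.262,0,0,-0.022],[0.047,-0.001,0.262,0,0,-0.022],[0.047,-0.001,0.262,0,0,-0.022]])

```text
time_s: 11.0
position: [0.544, 0.1312, 0.1478]
tcp_rot: [[-0.734, 0.679, 0.0], [0.679, 0.734, 0.0], [0.0, 0.0, -1.0]]
force: [1.4, -0.7, 1.3]
opening: 0.007
```

Emit:
carry_out(targets=[[-0.03,0,0,0,0,0],[-0.04,0,-0.05,0,0,0],[-0.04,0,-0.25,0,0,0.1],[0,-0.2,-0.45,0,0,0.21],[0,-0.4,-0.5,0,0,0.32],[0,-0.585,-0.5,0,0,0.43],[0,-0.585,-0.5,0,0,0.54],[0,-0.585,-0.5,0,0,0.65],[0,-0.585,-0.5,0,0,0.76],[0,-0.585,-0.5,0,0,0.87],[0,-0.585,-0.5,0,0,0.97],[0,-0.585,-0.5,0,0,1],[0,-0.585,-0.5,0,0,1]])

```text
time_s: 12.62
position: [0.4646, 0.0453, 0.2482]
tcp_rot: [[0.678, 0.735, 0.001], [0.735, -0.678, 0.001], [0.001, 0.0, -1.0]]
force: [-0.1, -0.2, 0.2]
opening: 0.003
```

Run:
```python
from arc import *
s=bot.read_state();print(s["time_s"],s["position"])
im=bot.capture("wrist");cv2.imwrite("pics/w5.png",im)
cv2.imwrite("pics/w5d.png",cv2.resize(im[50:110,320:390],None,fx=10,fy=10,interpolation=2))
cv2.imwrite("pics/w5e.png",cv2.resize(im[30:190,230:330],None,fx=3.7,fy=3.7,interpolation=2))
```

```text
12.625 [0.46456004 0.04528049 0.24815989]
```

View pics/w5d.png

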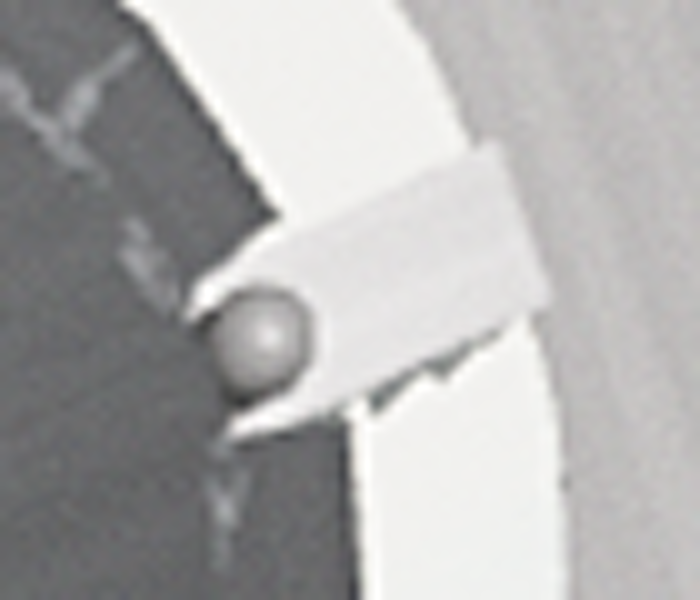

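View pics/w5e.png

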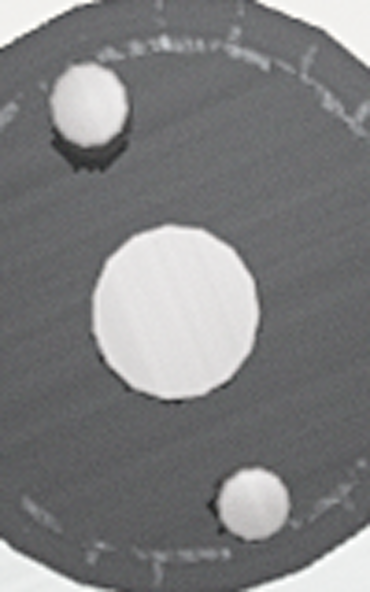

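Run:
```python
from arc import *
s=bot.read_state();c=cam("wrist",s);f=lambda x,y:(320+x/10,50+y/10)
g=lambda x,y:(230+x/3.7,30+y/3.7)
L=[ray(c,g(*p),.1365)[:2] for p in((89,105),(253,503))];C=(L[0]+L[1])/2;d=L[0]-L[1];print("C",C,np.linalg.norm(d),"notch",np.degrees(np.arctan2(d[1],d[0]))-90)
print("mid",ray(c,g(176,312),.1245))
a=lambda X:np.degrees(np.arctan2(*(X-C)[::-1]))
fl=sum(ray(c,f(*p),.122)[:2] for p in((187,315),(228,438)))/2
mo=sum(ray(c,f(*p),.122)[:2] for p in((280,213),(350,410)))/2
pin=ray(c,f(262,342),.1085)[:2]
print("floor",a(fl),"mouth",a(mo),"pin",a(pin),np.linalg.norm(pin-C))
R=s["tcp_rot"];print(R.T@(np.array([C[0]*.5+.5154/2,C[1]/2+.1005/2,.15])-s["position"])/.2)
```

```text
C [0.51467057 0.10137293] 0.08370785387457219 notch -19.566683575445182
mid [0.51498082 0.10134706 0.1245    ]
floor -20.525340431329493 mouth -19.336796431913953 pin -19.566814444722567 0.060527361334453834
[ 0.37525593 -0.00329695  0.4907313 ]
```

The notch and the pin both lie at -19.6°, so it's time to move over the pad and press.

Emit:
carry_out(targets=[[0.2,0,0,0,0,0],[0.375,-0.003,0,0,0,0],[0.375,-0.003,0.2,0,0,0],[0.375,-0.003,0.4,0,0,0],[0.375,-0.003,0.48,0,0,0],[0.375,-0.003,0.49,0,0,0],[0.375,-0.003,0.49,0,0,0]])

```text
time_s: 13.55
position: [0.5156, 0.1008, 0.1507]
tcp_rot: [[0.678, 0.735, 0.002], [0.735, -0.678, 0.0], [0.001, 0.001, -1.0]]
force: [-0.2, -0.6, 0.4]
opening: 0.007
```

Emit:
carry_out(targets=[[0,0,0.01,0,0,0],[0,0,0.02,0,0,0],[0,0,0.026,0,0,0],[0,0,0.032,0,0,0],[0,0,0.036,0,0,0]])

```text
time_s: 14.18
position: [0.5156, 0.1008, 0.1438]
tcp_rot: [[0.678, 0.735, 0.002], [0.735, -0.678, 0.001], [0.001, 0.001, -1.0]]
force: [-1.6, -0.2, 6.5]
opening: 0.008
```

Contact came at TCP z ≈ 0.1438, against an expected 0.1435. I'll keep pressing in small steps.

Emit:
carry_out(targets=[[0,0,0.01,0,0,0],[0,0,0.015,0,0,0],[0,0,0.02,0,0,0],[0,0,0.025,0,0,0],[0,0,0.03,0,0,0],[0,0,0.032,0,0,0]])

```text
time_s: 14.92
position: [0.5156, 0.1008, 0.1382]
tcp_rot: [[0.678, 0.735, 0.002], [0.735, -0.678, 0.0], [0.001, 0.001, -1.0]]
force: [-1.9, -0.3, 6.9]
opening: 0.001
```

Emit:
carry_out(targets=[[0,0,0.004,0,0,0],[0,0,0.008,0,0,0],[0,0,0.012,0,0,0],[0,0,0.014,0,0,0],[0,0,0.014,0,0,0]])

```text
time_s: 15.55
position: [0.5156, 0.1008, 0.1377]
tcp_rot: [[0.678, 0.735, 0.003], [0.735, -0.678, 0.0], [0.002, 0.002, -1.0]]
force: [-4.0, -0.1, 16.7]
opening: 0.004
```

The press ended on a hard stop after 6.1 mm of travel, with the force at 17 N. I'll lift away and check.

Emit:
carry_out(targets=[[0,0,-0.03,0,0,0],[0,0,-0.2,0,0,0],[-0.15,0,-0.45,0,0,0],[-0.375,0,-0.55,0,0,0],[-0.375,0,-0.55,0,0,0],[-0.375,0,-0.55,0,0,0],[-0.375,0,-0.55,0,0,0]])

```text
time_s: 16.42
position: [0.4649, 0.0462, 0.2468]
tcp_rot: [[0.677, 0.736, 0.002], [0.736, -0.677, 0.001], [0.002, 0.001, -1.0]]
force: [1.0, 0.1, -0.5]
opening: 0.003
```

Run:
```python
from arc import *
s=bot.read_state();print(s["time_s"],s["position"],s["force"])
im=bot.capture("wrist");cv2.imwrite("pics/w6.png",im)
b=bot.capture("side")
cv2.imwrite("pics/w6c.png",np.hstack([cv2.resize(im[20:200,190:390],(400,360),interpolation=2),cv2.resize(b[150:270,220:353],(400,360),interpolation=2)]))
```

```text
16.425 [0.4648608  0.04619047 0.24682503] [ 0.9854676   0.05832831 -0.5324437 ]
```

View pics/w6c.png

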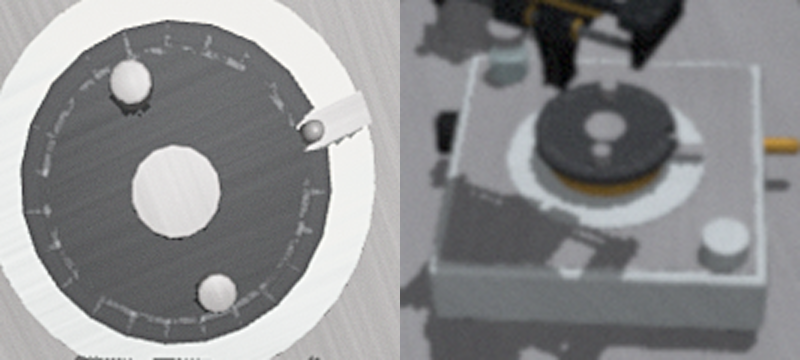

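The cap sits level with the pin standing in its notch. I'll check the height from the lug spacing, then hand in.

Run:
```python
from arc import *
s=bot.read_state();c=cam("wrist",s);f=lambda x,y:(190+x/2,20+y/2)
for z in(.1365,.1305):
    L=[ray(c,f(*p),z)[:2] for p in((130,81),(217,292))];d=L[0]-L[1];print(z,(L[0]+L[1])/2,np.linalg.norm(d),np.degrees(np.arctan2(d[1],d[0]))-90)
print(ray(c,f(175,191),.1185),ray(cam("side"),(220+605/3-400/3,150+126/3),.1185))
bot.hand_in()
```

```text
0.1365 [0.5146105  0.10159809] 0.08183824525655367 -19.45405114310809
0.1305 [0.51462351 0.10166072] 0.08377047019286032 -19.454051143108032
[0.51451762 0.10180283 0.1185    ] [0.51463291 0.09874072 0.1185    ]
the job is handed in; nothing more can be done
```

The cap is seated with its notch over the pin. I handed the job in at about 16.5 s; no verdict is reported.

- **Turning:** I pushed lug_a about 142° anticlockwise with the closed fingertips, then nudged it about 1.5° more. The notch and pin then both measured -19.6°.
- **Pressing:** I pressed on the centre pad until it met a hard stop after about 6.1 mm of travel, at about 17 N. Then I lifted the hand clear.

**Last checks:**
- The notch measured -19.5° against the pin at -19.6°.
- The lug spacing came out at 83.8 mm at seated height (84 mm is correct), but only 81.8 mm at the raised height, so the cap is down.
- The cap looks level in both the wrist and side views.
- The cap's centre is within about 1.5 mm of where I first measured the burner axis. The side view puts it about 3 mm away from the wrist view in y, which is roughly the calibration error.
- The shaker and tin look undisturbed. I did not re-measure the other bystanders, but the hand never went near them.

No check failed.

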